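# Stapler and knife into the desk's shadow tray

### The job

Tidy the desk: put the short stapler and the utility knife away in the foam tool tray, each lying right down in the cut-out of its own shape, the way round that the cut-out allows. Leave the long stapler where it lies and the marker in its cut-out.

Things in the scene. Friction and masses are not known exactly. Their poses are not given: they have to be found in the camera images.
- stapler_center (a point): Short black stapler standing on its base: 130 mm long, 50 high, 200 g. Point: its centre, 25 above its underside; +x to its front (jaws), z up. Upper body, to be gripped across y: 24 wide, x -54 to 54, heights 26 to 50 above the underside; from 10 to 26 it is 18 to 22 wide. Base 10 thick, 26 wide, flared to a 52 wide foot over the front 40 (x 25 to 65).
- knife_center (a point): Fat-handled utility knife lying flat, blade drawn in, 160 mm long, 120 g. Point: middle of its length, 12 above its underside; +x to its nose, z up. Dark grey handle: x -80 to 30, 34 wide (y), 24 high; steel nose: x 30 to 80, 14 wide, 16 high. Can be gripped across y at this point.
- tray: Tool tray fixed to the desk, 220 (x) by 250 (y) mm: 3 mm pale base under 8 mm of dark foam (top 11 above the desk) with three cut-outs along x, side by side: the stapler's at y 72, the knife's at y -20, the marker's at y -95. Origin: centre of its underside. A gripper must stay above the foam, so hold things by their upper part.
- stapler_pocket (a point): Short stapler's cut-out in the tray. Point: its middle, on its floor, 3 mm above the desk; +x to its wide end, where the stapler's front goes, z up. 40 wide from x -72 to 18, 66 wide from 18 to 72, 8 deep. In place, the stapler's centre is 25 straight above this point and the x axes agree, with 7 of play all round; turned round it does not go in.
- knife_pocket (a point): Knife's cut-out, the middle one in the tray. Point: middle of its length, on its floor, 3 mm above the desk; +x to its narrow end, where the knife's nose goes, z up. 48 wide from x -87 to 37, 28 wide from 37 to 87, 8 deep. In place, the knife's centre is 12 straight above this point and the x axes agree, with 7 of play all round; turned round it does not go in.
- long_stapler_center (a point): Bystander, to be left alone: the long black stapler on the desk, 180 mm long, 62 high, base 38 to 40 wide, too big for the tray. Point: its centre, 31 above its underside; +x to its front.
- marker_center (a point): Bystander, to be left alone: a marker pen, 140 mm long, 18 thick, grey with a blue cap, lying in the tray's third, straight cut-out, 75 beside the knife's; its top is 21 above the desk. Point: its centre.

How it is judged (in metres and radians):
At the end, for the whole second after the job is handed in: Short stapler and knife at rest flat on the floors of their own cut-outs: centre within 14 mm of its middle and 4 mm of seated height, long axis within 15 degrees, tilt under 5 degrees. Long stapler within 30 mm and marker within 25 mm of their starts (horizontal distance between stapler_center and stapler_pocket below 0.014 m and z of stapler_center in the frame of stapler_pocket between 0.021 and 0.029 m and angle between the x axis of stapler_center and the x axis of stapler_pocket, either way round below 0.26 rad and angle between each of stapler_center, knife_center's own z axis and vertical below 0.09 rad and horizontal distance between knife_center and knife_pocket below 0.014 m and z of knife_center in the frame of knife_pocket between 0.008 and 0.016 m and angle between the x axis of knife_center and the x axis of knife_pocket, either way round below 0.26 rad and linear speed of each of stapler, knife below 0.02 m/s and not (distance of long_stapler_center from where it was at the start of the episode above 0.03 m) and not (distance of marker_center from where it was at the start of the episode above 0.025 m)); the robot touches nothing.
It fails at once if the long stapler is moved more than 30 mm (distance of long_stapler_center from where it was at the start of the episode above 0.03 m).
It fails at once if the marker is moved more than 25 mm (distance of marker_center from where it was at the start of the episode above 0.025 m).
It also fails if it takes over 61 s, if anything falls off the work surface, if the arm or the gripper's body presses on something with over 40 N, if the wrist force passes 120 N, or if a joint passes its speed limit or range.

### The arm

A 6-joint arm with a two-finger parallel gripper is mounted at the origin on the work surface. World frame = base frame: x ahead of the robot, y to its left, z up, the work surface at z = 0. Lengths are in mm, angles in rad, forces in N, time in s.
With the tool pointing down it reaches from about 325 to 1000 mm from the base axis. Payload 5.1 kg.
Tool frame: the origin (TCP) lies between the finger pads; the fingertips stand 22 mm ahead of it and the grasp point (between the pads) lies 3 mm ahead of it; z points along the fingers, y is the direction in which the jaws open and shut (so a half turn about z gives the same grasp; the last joint's range is limited). The gripper opens to 85 mm and grips with 20 to 120 N. Pads are 22 mm wide; open, the fingers measure 114 mm over their backs; the gripper's body (76 mm by 85 mm) begins 54 mm behind the grasp point. The pads swing forward as they close: fully open they stand 13 mm farther back than shut.
Start: joints at [-1.427, 0.124, 1.65, -0, 1.367, -0.083], TCP at [146.127, -633.35, 253.322] pointing down, gripper open.
Joint ranges: [-2.61, 2.61], [-1.02, 2.33], [0.03, 2.71], [-1.35, 4.49], [0.32, 2.68], [-2.91, 2.91]. Speed limits (rad/s): [2.57, 2.57, 3.14, 3.14, 3.14, 3.14].

### API

Orientations are given as a 3x3 rotation matrix whose columns are the frame's x, y, z axes.
In Python, from rig import telemetry, read_camera, workorder gives the robot as it stands. The module is installed in compiled form; this text tells all that it offers.
- The arm moves only by the shell command python3 -m crank 'ROWS' [FORCE]. ROWS is JSON, a list that holds one entry, the list of rows, each a list of 7 numbers: the finger opening in m, from 0 to 0.0854, then the shift along the tool's x, y, z in m, then the turn, a rotation vector about the tool's x, y, z in degrees. In form: [[[claw, tx, ty, tz, ax, ay, az], ...]]. A call has 1 to 8 rows; each row is the pose to reach, as a shift and turn from the pose commanded when the call began, along the tool's axes at that moment; what a row does not reach only later rows make up. A row lasts 1/8 s, in which the tool goes at most 62.5 mm and 10.7 degrees, less where a joint would pass 70% of its speed; a pose out of reach is approached as far as the arm can. A call with a gripper value outside its range is refused whole. The fingers move at their own pace and stop on an object; FORCE is the grip in N (left out, the last holds). Time passes only in rows, so rows that repeat a pose let the fingers close. It gives the time, the measured TCP pose, the force and the opening at its end, in the units of the state.
- telemetry.observe(): the state, without advancing time (a new reading comes with each control period).
- read_camera(name): name is "scene" or "side" or "wrist"; returns a dict with "pixels" (384x512x3 uint8, red, green, blue), "range_z" (384x512 float32, mm along the optical axis (not along the pixel's ray), 0 where there is no reading), "fovy" (degrees; the focal length in pixels is half the picture's height over the tangent of half this angle, whatever the lens; pixels are square), "cx", "cy" (the principal point, pixels), "R" (3x3) and "t" (3): a world point X has camera coordinates R X + t. Camera axes: x right, y down, z forward; pixel columns grow to the right and rows downward; lengths in mm; the calibration is good to about 2 mm. A picture is of the moment at which its call begins.
- workorder.close_job(): hands the job in, once; it reports no verdict.
The state is a dict: "time_s": time; "joint_pos": joint angles; "qd": joint speeds; "effort": joint torques, N m; "ee_pos": TCP position; "orientation": TCP orientation; "force": force on the tool from outside, world axes, zero at the start; "wrist_torque": the same for the moment, N m; "finger_gap": finger opening in mm.
Only numpy, scipy, OpenCV 4.12 (cv2) and the standard library are available. Lean on these libraries where they do the work, as an engineer would, in place of code of your own. Each camera call takes 0.05 s, during which the arm holds its last target. There are 200 camera calls.

## Working session

There is one attempt and no reset: what is moved stays moved. The work goes in short steps, Python scripts to look and compute and a shell command to move; the robot and the scene stay as the last step left them, time stands still between calls to the robot, and variables do not carry over. Pictures are saved under pics/ and viewed, about 8 in all and at most 12, crops included, and the job is handed in when it is done.

```bash
mkdir -p pics; cat > h.py <<'E'
import numpy as np, cv2
from rig import telemetry, read_camera
def cloud(c):
    h,w=c["range_z"].shape; f=h/2/np.tan(np.radians(c["fovy"])/2)
    v,u=np.mgrid[:h,:w]; z=c["range_z"].astype(float)
    P=np.stack([(u-c["cx"])/f*z,(v-c["cy"])/f*z,z],-1)
    W=(P-np.array(c["t"]))@np.array(c["R"]); W[z==0]=np.nan
    return W
def save(c,n): cv2.imwrite("pics/"+n,c["pixels"][:,:,::-1])
E
python3 - <<'E'
from h import *
a=read_camera("scene");b=read_camera("side")
np.savez("s.npz",W=cloud(a),p=a["pixels"]);np.savez("d.npz",W=cloud(b),p=b["pixels"])
im=np.hstack([a["pixels"],b["pixels"]]);cv2.imwrite("pics/a.png",cv2.resize(im,(800,300))[:,:,::-1])
save(a,"s.png")
s=telemetry.observe();print(s)
for c in(a,b):print(c["fovy"],-np.array(c["R"]).T@c["t"])
E
```

```text
{'time_s': 0.1, 'joint_pos': array([-1.42657323e+00,  1.24464743e-01,  1.65152227e+00,  5.02880629e-06,
        1.36750747e+00, -8.25978741e-02]), 'qd': array([-0.00132331, -0.00279958, -0.00287484,  0.00086361,  0.00049976,
       -0.0002083 ]), 'effort': array([-2.81273615e-04, -4.24930429e+01, -3.66653001e+01, -4.87758723e-05,
        3.97042415e-03,  3.39877818e-05]), 'ee_pos': array([ 146.07415915, -632.85586933,  252.16878535]), 'orientation': array([[ 9.74386471e-01,  2.24879818e-01, -2.68464060e-04],
       [ 2.24879920e-01, -9.74384666e-01,  1.88279453e-03],
       [ 1.61815228e-04, -1.89494169e-03, -9.99998192e-01]]), 'force': array([-0.61578965,  0.14864312, -0.31534505]), 'wrist_torque': array([-0.02226784,  0.02836296,  0.01801875]), 'finger_gap': 85.9337560988014}
48.10404086255599 [1205.11202362 -371.43403183  934.00493916]
57.52116233743107 [ 229.83682258 -398.11476553  615.68791628]
```

View pics/a.png

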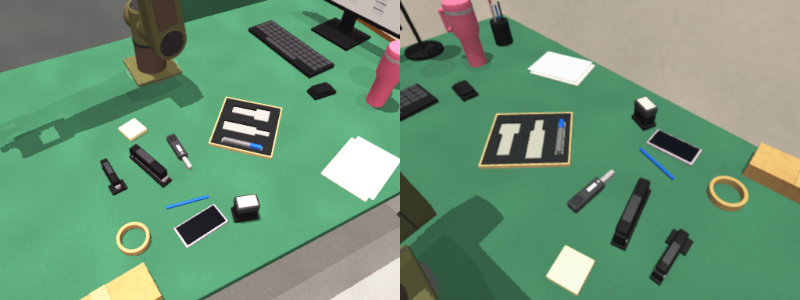

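View pics/s.png

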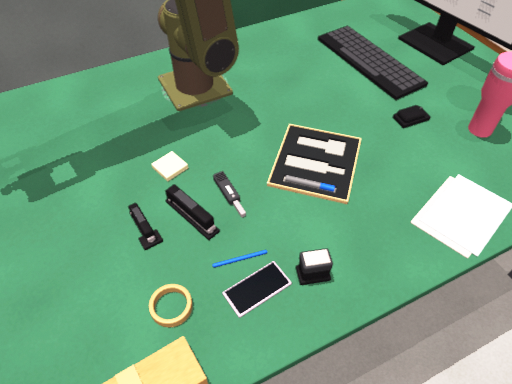

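The scene view shows the short stapler at (145,226) with its foot at (150,240), the long stapler at (190,210), the knife at (229,192) with its nose at (240,210), and the tray at (316,162). The wide and narrow cut-out ends both point right in the image. Next I'll measure them in 3D.

```bash
python3 - <<'E'
from h import *
for n in "sd":
    d=np.load(n+".npz");W=d["W"];p=d["p"].astype(int)
    print(n, "desk z", np.nanmedian(W[...,2][(np.abs(W[...,2])<15)]))
    m=((W[...,2]>7)&(W[...,2]<90)&(np.hypot(W[...,0],W[...,1])>250)).astype(np.uint8)
    k,l,st,_=cv2.connectedComponentsWithStats(m,connectivity=4)
    for i in range(1,k):
        if st[i,4]<80 or st[i,4]>9000: continue
        q=W[l==i]; r=cv2.minAreaRect(q[:,:2].astype(np.float32))
        print(i,st[i].tolist(),"ctr",np.round(r[0]),"size",np.round(r[1]),"ang",round(r[2],1),"z95",round(np.percentile(q[:,2],95),1),"rgb",np.median(p[l==i],0))
        print("   box",np.round(cv2.boxPoints(r)).tolist())
E
```

```text
s desk z -0.19184436813140365
1 [0, 0, 166, 52, 3275] ctr [-523. -246.] size [668.  30.] ang 89.9 z95 85.2 rgb [106. 107. 104.]
   box [[-538.0, -579.0], [-509.0, -579.0], [-507.0, 88.0], [-537.0, 88.0]]
3 [398, 18, 77, 45, 1700] ctr [185. 929.] size [225. 191.] ang 9.4 z95 71.9 rgb [32. 31. 32.]
   box [[58.0, 1005.0], [89.0, 816.0], [311.0, 853.0], [280.0, 1041.0]]
6 [317, 25, 111, 74, 3086] ctr [165. 630.] size [444. 158.] ang 4.0 z95 24.9 rgb [71. 68. 71.]
   box [[-62.0, 693.0], [-51.0, 536.0], [392.0, 567.0], [381.0, 724.0]]
14 [468, 104, 34, 32, 589] ctr [634. 703.] size [73. 43.] ang 29.8 z95 86.3 rgb [181.  74.  98.]
   box [[591.0, 703.0], [613.0, 666.0], [676.0, 702.0], [655.0, 740.0]]
15 [393, 105, 37, 22, 499] ctr [487. 560.] size [110.  61.] ang 82.4 z95 34.6 rgb [37. 34. 36.]
   box [[449.0, 509.0], [509.0, 501.0], [524.0, 610.0], [464.0, 618.0]]
17 [267, 124, 94, 78, 3873] ctr [507. 184.] size [229. 265.] ang 45.9 z95 16.5 rgb [53. 53. 55.]
   box [[333.0, 193.0], [523.0, 9.0], [682.0, 174.0], [492.0, 358.0]]
26 [151, 151, 37, 29, 575] ctr [ 333. -208.] size [82. 78.]
[... 3398 characters left out ...]
[394, 225, 52, 45, 1036] ctr [ 742. -357.] size [96. 94.] ang 24.6 z95 25.5 rgb [187.  158.5  98. ]
   box [[679.0, -334.0], [718.0, -420.0], [805.0, -380.0], [766.0, -294.0]]
45 [270, 228, 52, 93, 1987] ctr [ 523. -221.] size [179.  38.] ang 18.3 z95 64.1 rgb [40. 41. 41.]
   box [[432.0, -231.0], [444.0, -267.0], [614.0, -211.0], [602.0, -175.0]]
46 [320, 293, 56, 72, 1556] ctr [ 502. -347.] size [130.  52.] ang 5.9 z95 52.2 rgb [45. 45. 45.]
   box [[435.0, -328.0], [440.0, -379.0], [570.0, -366.0], [564.0, -314.0]]
47 [188, 314, 62, 64, 2252] ctr [ 331. -212.] size [77. 77.] ang 17.1 z95 20.0 rgb [250. 252. 229.]
   box [[283.0, -186.0], [306.0, -260.0], [379.0, -237.0], [356.0, -164.0]]
```

```bash
cat >> h.py <<'E'
from scipy.spatial.transform import Rotation as Ro
def plan(x,y,z,yaw):
    s=telemetry.observe();R=np.array(s["orientation"]);p=np.array(s["ee_pos"])
    c,n=np.cos(np.radians(yaw)),np.sin(np.radians(yaw))
    T=np.array([[c,n,0],[n,-c,0],[0,0,-1.]])
    print("t",round(s["time_s"],2),"pos",np.round(p,1),"yaw",round(np.degrees(np.arctan2(R[1,0],R[0,0])),1),"gap",round(s["finger_gap"],1),"F",np.round(s["force"],1))
    print("shift mm",np.round(R.T@([x,y,z]-p),1),"turn deg",np.round(np.degrees(Ro.from_matrix(R.T@T).as_rotvec()),1))
def pockets(W,p,ctr=(506,182)):
    m=((p.min(-1)>110)&(np.hypot(W[...,0]-ctr[0],W[...,1]-ctr[1])<150)&(W[...,2]<9)&(W[...,2]>-4)).astype(np.uint8)
    k,l,st,_=cv2.connectedComponentsWithStats(m,connectivity=4)
    for i in range(1,k):
        if st[i,4]<60: continue
        q=W[l==i];r=cv2.minAreaRect(q[:,:2].astype(np.float32))
        print(st[i].tolist(),"ctr",np.round(r[0],1),"size",np.round(r[1]),"ang",round(r[2],1),"z",round(np.median(q[:,2]),1))
E
python3 - <<'E'
from h import *
for n in "sd":
    d=np.load(n+".npz");print(n);pockets(d["W"],d["p"].astype(int))
plan(503,-344,250,5.5)
E
```

```text
s
[297, 137, 49, 19, 455] ctr [457.9 233.3] size [145.  65.] ang 49.7 z 2.5
[285, 155, 60, 19, 526] ctr [520.6 171.5] size [174.  51.] ang 46.2 z 2.6
d
[146, 143, 54, 3, 72] ctr [594.5 277.2] size [  9. 143.] ang 46.7 z -0.3
[160, 153, 26, 50, 840] ctr [522.7 170.2] size [170.  46.] ang 46.1 z 3.0
[124, 158, 31, 41, 767] ctr [456.7 233.1] size [140.  64.] ang 48.2 z 2.9
[105, 163, 13, 37, 61] ctr [406.  274.9] size [122.   5.] ang 46.5 z 0.1
t 0.1 pos [ 146.1 -632.9  252.2] yaw 13.0 gap 85.9 F [-0.6  0.1 -0.3]
shift mm [ 412.7 -201.2    2.6] turn deg [-0.1 -0.   7.5]
```

```bash
python3 -m crank '[[[0.085,0.413,-0.201,0.003,0,0,7.5],[0.085,0.413,-0.201,0.003,0,0,7.5],[0.085,0.413,-0.201,0.003,0,0,7.5],[0.085,0.413,-0.201,0.003,0,0,7.5],[0.085,0.413,-0.201,0.003,0,0,7.5],[0.085,0.413,-0.201,0.003,0,0,7.5],[0.085,0.413,-0.201,0.003,0,0,7.5],[0.085,0.413,-0.201,0.003,0,0,7.5]]]' 40
cat >> h.py <<'E'
def wrist(name,ctr,rad,zlo,zhi):
    c=read_camera("wrist");save(c,name);W=cloud(c)
    m=((W[...,2]>zlo)&(W[...,2]<zhi)&(np.hypot(W[...,0]-ctr[0],W[...,1]-ctr[1])<rad)).astype(np.uint8)
    k,l,st,_=cv2.connectedComponentsWithStats(m,connectivity=4)
    for i in range(1,k):
        if st[i,4]<300: continue
        q=W[l==i];r=cv2.minAreaRect(q[:,:2].astype(np.float32))
        print(st[i].tolist(),"ctr",np.round(r[0],1),"size",np.round(r[1]),"ang",round(r[2],1),"z95",round(np.percentile(q[:,2],95),1))
    return c,W
E
python3 - <<'E'
from h import *
wrist("w1.png",(503,-344),110,5,80)
plan(503,-344,250,5.5)
E
```

```text
time_s: 1.1
ee_pos: [505.2, -342.1, 249.7]
orientation: [[0.995, 0.099, -0.001], [0.099, -0.995, 0.001], [-0.0, -0.001, -1.0]]
force: [-0.3, 0.0, 0.1]
finger_gap: 85.0
[238, 119, 42, 104, 2752] ctr [ 503.6 -343.1] size [126.  52.] ang 4.7 z95 50.8
[160, 144, 36, 73, 1556] ctr [ 482.1 -243.5] size [85. 16.] ang 18.7 z95 62.3
t 1.15 pos [ 505.9 -341.6  249.7] yaw 5.7 gap 85.1 F [ 0.6  1.5 -0.3]
shift mm [-3.2  2.1 -0.3] turn deg [-0.1 -0.   0.2]
```

View pics/w1.png

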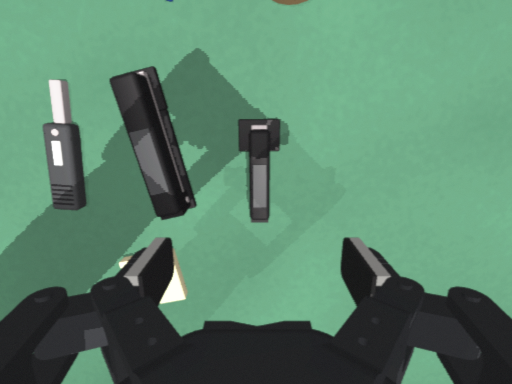

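The short stapler is at (259,170) in the wrist picture, foot up, clear of the long stapler (155,145). The wrist estimate agrees with the other cameras, so I'll descend.

```bash
python3 -m crank '[[[0.07,-0.003,0.002,0.05,0,0,0.4],[0.07,-0.003,0.002,0.1,0,0,0.4],[0.07,-0.003,0.002,0.15,0,0,0.4],[0.07,-0.003,0.002,0.19,0,0,0.4],[0.07,-0.003,0.002,0.212,0,0,0.4],[0.07,-0.003,0.002,0.212,0,0,0.4],[0.07,-0.003,0.002,0.212,0,0,0.4]]]' 40
python3 - <<'E'
from h import *
plan(503.5,-343.6,38,5.3)
E
```

```text
time_s: 2.02
ee_pos: [501.5, -348.1, 40.3]
orientation: [[0.996, 0.088, 0.002], [0.088, -0.996, -0.002], [0.002, 0.002, -1.0]]
force: [-0.4, 0.2, 0.4]
finger_gap: 70.1
t 2.02 pos [ 501.5 -348.1   40.3] yaw 5.1 gap 70.1 F [-0.4  0.2  0.4]
shift mm [ 2.4 -4.3  2.3] turn deg [ 0.1 -0.1 -0.2]
```

```bash
for i in 1 2; do python3 -m crank '[[[0.07,0,0,0,0,0,0],[0.07,0,0,0,0,0,0]]]' | sed -n 2p; done
python3 - <<'E'
from h import *
for i in range(3):
    read_camera("wrist");plan(503.5,-343.6,38,5.3)
E
```

```text
ee_pos: [501.3, -347.5, 39.9]
ee_pos: [500.6, -346.9, 38.5]
t 2.58 pos [ 500.6 -346.9   38.4] yaw 5.1 gap 70.4 F [-0.1 -0.3 -0.1]
shift mm [ 3.2 -3.   0.4] turn deg [ 0.  -0.  -0.2]
t 2.62 pos [ 500.5 -346.8   38.3] yaw 5.1 gap 70.3 F [ 0.1 -0.4 -0.5]
shift mm [ 3.2 -3.   0.3] turn deg [-0.   0.  -0.2]
t 2.67 pos [ 500.5 -346.8   38.3] yaw 5.1 gap 69.8 F [-0.1 -0.1  0.7]
shift mm [ 3.3 -3.   0.3] turn deg [-0.   0.  -0.2]
```

```bash
python3 -m crank '[[[0.07,0.003,-0.003,0,0,0,0],[0.07,0.003,-0.003,0,0,0,0],[0.0,0.003,-0.003,0,0,0,0],[0.0,0.003,-0.003,0,0,0,0],[0.0,0.003,-0.003,0,0,0,0],[0.0,0.003,-0.003,0,0,0,0],[0.0,0.003,-0.003,0,0,0,0],[0.0,0.003,-0.003,0,0,0,0]]]' 50
```

```text
time_s: 3.68
ee_pos: [503.3, -343.8, 38.5]
orientation: [[0.996, 0.089, 0.0], [0.089, -0.996, -0.0], [0.0, 0.0, -1.0]]
force: [0.1, -0.7, -0.0]
finger_gap: 23.3
```

```bash
python3 -m crank '[[[0.0,0,0,-0.06,0,0,0],[0.0,0,0,-0.12,0,0,0],[0.0,0,0,-0.17,0,0,0],[0.0,0.0005,-0.06,-0.17,0,0,-10],[0.0,0.001,-0.12,-0.17,0,0,-20],[0.0,0.0015,-0.18,-0.17,0,0,-30],[0.0,0.002,-0.24,-0.17,0,0,-40],[0.0,0.002,-0.24,-0.17,0,0,-40.7]]]' 50
python3 - <<'E'
from h import *
plan(457,233,208,46)
E
```

```text
time_s: 4.68
ee_pos: [482.9, -100.8, 207.3]
orientation: [[0.693, 0.721, -0.001], [0.721, -0.693, 0.001], [-0.0, -0.002, -1.0]]
force: [-0.9, -0.3, -1.8]
finger_gap: 23.4
t 4.67 pos [ 482.9 -100.8  207.3] yaw 46.2 gap 23.4 F [-0.9 -0.3 -1.8]
shift mm [ 2.229e+02 -2.499e+02 -2.000e-01] turn deg [-0.1  0.   0.2]
```

```bash
python3 -m crank '[[[0.0,0.223,-0.25,0,0,0,0],[0.0,0.223,-0.25,0,0,0,0],[0.0,0.223,-0.25,0,0,0,0],[0.0,0.223,-0.25,0,0,0,0],[0.0,0.223,-0.25,0,0,0,0],[0.0,0.223,-0.25,0,0,0,0],[0.0,0.223,-0.25,0,0,0,0],[0.0,0.223,-0.25,0,0,0,0]]]' 50
python3 - <<'E'
from h import *
read_camera("wrist");read_camera("wrist")
c,W=wrist("w2.png",(506,182),10,500,501)
pockets(W,c["pixels"].astype(int))
plan(457,233,208,46)
# held stapler
m=(W[...,2]>120)&(W[...,2]<195)&(np.hypot(W[...,0]-457,W[...,1]-233)<90)
q=W[m];r=cv2.minAreaRect(q[:,:2].astype(np.float32));print(m.sum(),r,np.percentile(q[:,2],[1,50,99]))
E
```

```text
time_s: 5.68
ee_pos: [460.4, 228.7, 207.8]
orientation: [[0.698, 0.716, -0.001], [0.716, -0.698, -0.001], [-0.001, 0.0, -1.0]]
force: [-0.7, 0.4, -2.4]
finger_gap: 23.6
[237, 33, 169, 37, 3887] ctr [600.6 274.9] size [ 35. 179.] ang 46.2 z -0.8
[307, 96, 46, 148, 5137] ctr [518.6 168.8] size [175.  49.] ang 47.2 z 2.4
[379, 107, 34, 127, 404] ctr [569. 122.] size [150.  22.] ang 40.5 z 2.5
[219, 112, 60, 11, 627] ctr [498.2 281. ] size [11. 66.] ang 45.7 z 2.3
[419, 117, 23, 107, 978] ctr [608.5  84.1] size [128.  16.] ang 46.1 z -0.6
[324, 266, 25, 9, 144] ctr [443.4  64.7] size [13. 31.] ang 46.0 z -0.7
t 5.83 pos [460.5 228.5 208.2] yaw 45.7 gap 23.3 F [-1.1 -0.3 -2.6]
shift mm [ 0.7 -5.6  0.2] turn deg [ 0.   0.  -0.3]
4284 ((484.4068908691406, 254.128173828125), (57.3980598449707, 52.17496871948242), 46.23542785644531) [176.644046   178.97290117 193.67182687]
```

View pics/w2.png

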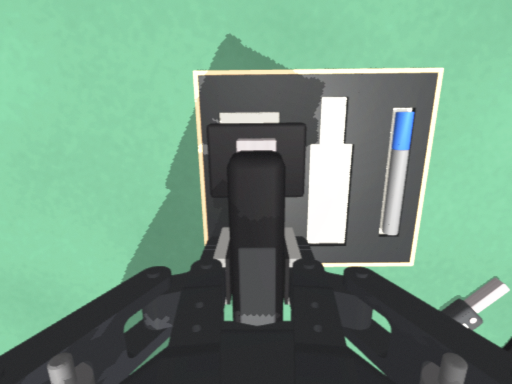

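The stapler is held straight at (257,200), foot toward the top. The tray's yaw is about 46° and the pocket's front edge shows at (250,117). I'll go down to a hover.

```bash
python3 -m crank '[[[0.0,0,-0.007,0.04,0,0,-0.5],[0.0,0,-0.007,0.08,0,0,-0.5],[0.0,0,-0.007,0.12,0,0,-0.5],[0.0,0,-0.007,0.14,0,0,-0.5],[0.0,0,-0.007,0.14,0,0,-0.5],[0.0,0,-0.007,0.14,0,0,-0.5],[0.0,0,-0.007,0.14,0,0,-0.5],[0.0,0,-0.007,0.14,0,0,-0.5]]]' 50
python3 - <<'E'
from h import *
for i in range(4): read_camera("scene")
c,W=wrist("w3.png",(506,182),10,500,501)
pockets(W,c["pixels"].astype(int))
plan(455.5,233.5,41.5,46.2)
m=(W[...,2]>12)&(W[...,2]<45)&(np.hypot(W[...,0]-457,W[...,1]-233)<90)
q=W[m];r=cv2.minAreaRect(q[:,:2].astype(np.float32));print(m.sum(),r)
s=read_camera("scene")["pixels"][110:220,250:390]; d=read_camera("side")["pixels"][120:230,80:240]
cv2.imwrite("pics/x3.png",np.hstack([cv2.resize(c["pixels"],(480,360)),np.vstack([cv2.resize(s,(250,180)),cv2.resize(d,(250,180))])])[:,:,::-1])
E
```

```text
time_s: 6.82
ee_pos: [456.0, 234.9, 69.5]
orientation: [[0.691, 0.723, 0.002], [0.723, -0.691, 0.001], [0.002, 0.001, -1.0]]
force: [0.8, 0.7, -2.1]
finger_gap: 23.6
[230, 34, 282, 2, 295] ctr [583.1 269.9] size [  1. 169.] ang 46.3 z -0.8
[354, 88, 78, 205, 10111] ctr [529.3 179. ] size [146.  48.] ang 46.1 z 2.3
[205, 114, 105, 82, 1085] ctr [483.5 264.9] size [53. 66.] ang 46.3 z 2.4
[475, 123, 37, 157, 238] ctr [575.7 128.1] size [113.   7.] ang 46.5 z 2.5
[371, 310, 18, 14, 136] ctr [464.3 108. ] size [ 7. 19.] ang 2.6 z 2.4
t 7.08 pos [455.3 234.7  68.5] yaw 46.3 gap 23.5 F [-0.7  0.2 -2. ]
shift mm [-0.7  1.  27. ] turn deg [ 0.  -0.   0.1]
4606 ((477.8231201171875, 259.680419921875), (108.05157470703125, 150.48704528808594), 63.57839584350586)
```

View pics/x3.png

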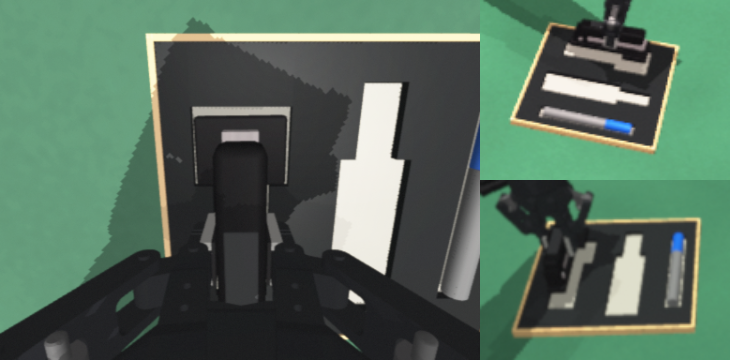

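The foot at (240,150) sits inside the wide part of the cut-out, with pale margins at the front and sides. A shift of 2 mm back centres it better before lowering.

```bash
python3 -m crank '[[[0.0,-0.002,0,0.01,0,0,0],[0.0,-0.002,0,0.018,0,0,0],[0.0,-0.002,0,0.024,0,0,0],[0.0,-0.002,0,0.027,0,0,0],[0.0,-0.002,0,0.027,0,0,0],[0.0,-0.002,0,0.027,0,0,0],[0.0,-0.002,0,0.027,0,0,0],[0.0,-0.002,0,0.027,0,0,0]]]' 50
python3 - <<'E'
from h import *
read_camera("wrist");plan(455.5,233.5,41.5,46.2)
E
```

```text
time_s: 8.18
ee_pos: [454.0, 233.2, 41.4]
orientation: [[0.691, 0.723, 0.0], [0.723, -0.691, 0.0], [0.0, 0.0, -1.0]]
force: [-0.1, -0.3, -0.9]
finger_gap: 23.8
t 8.22 pos [454.  233.2  41.5] yaw 46.3 gap 23.8 F [ 0.8 -0.1 -1.8]
shift mm [ 1.2  0.9 -0. ] turn deg [ 0.  -0.   0.1]
```

```bash
python3 -m crank '[[[0.06,0,0,0,0,0,0],[0.06,0,0,0,0,0,0],[0.06,0,0,0,0,0,0],[0.06,0,0,-0.03,0,0,0],[0.06,0,0,-0.08,0,0,0],[0.06,0,0,-0.14,0,0,0],[0.06,0,0,-0.2,0,0,0],[0.06,0,0,-0.2,0,0,0]]]' 50
python3 - <<'E'
from h import *
for i in range(3): read_camera("wrist")
c,W=wrist("w4.png",(455,233),80,13,70)
pockets(W,c["pixels"].astype(int))
plan(509,-98,200,2)
q=W[(np.hypot(W[...,0]-455,W[...,1]-233)<80)&(W[...,2]>40)&(W[...,2]<70)];print("top z",np.percentile(q[:,2],[50,95]))
E
```

```text
time_s: 9.22
ee_pos: [456.8, 234.4, 248.5]
orientation: [[0.691, 0.723, 0.012], [0.723, -0.691, 0.005], [0.012, 0.005, -1.0]]
force: [-0.2, -0.2, 0.2]
finger_gap: 59.9
[245, 121, 24, 103, 2092] ctr [452.  233.3] size [119.  28.] ang 46.1 z95 54.1
[265, 39, 137, 33, 3074] ctr [608.9 267.5] size [ 34. 160.] ang 46.2 z -0.7
[308, 97, 43, 136, 4305] ctr [519.2 168.4] size [174.  47.] ang 46.2 z 2.4
[375, 108, 31, 116, 348] ctr [574.  116.2] size [150.  21.] ang 46.0 z 2.5
[230, 110, 55, 112, 1493] ctr [452.2 232.9] size [144.  66.] ang 45.9 z 2.4
[411, 116, 22, 101, 849] ctr [608.1  83.9] size [131.  17.] ang 46.9 z -0.6
[247, 253, 67, 19, 859] ctr [383.1 112.3] size [29. 94.] ang 46.4 z -0.5
[353, 253, 19, 7, 82] ctr [472.5  40.1] size [10. 25.] ang 46.2 z -0.5
t 9.43 pos [452.9 232.8 239.4] yaw 46.3 gap 59.9 F [ 0.3  0.6 -0.2]
shift mm [-200.3  269.2   39.6] turn deg [-0.   0.2 44.3]
top z [52.21100639 54.13731545]
```

View pics/w4.png

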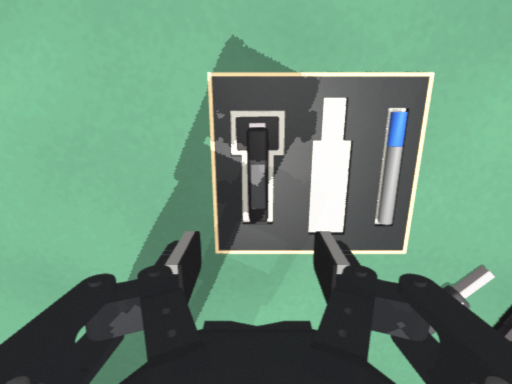

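The stapler is seated: the pale margin is even all round at (258,168), and its top at about 53 mm matches the seated height. Next is the knife.

```bash
python3 -m crank '[[[0.08,-0.2,0.269,0.03,0,0,44.3],[0.08,-0.2,0.269,0.03,0,0,44.3],[0.08,-0.2,0.269,0.03,0,0,44.3],[0.08,-0.2,0.269,0.03,0,0,44.3],[0.08,-0.2,0.269,0.03,0,0,44.3],[0.08,-0.2,0.269,0.03,0,0,44.3],[0.08,-0.2,0.269,0.03,0,0,44.3],[0.08,-0.2,0.269,0.03,0,0,44.3]]]' 50
python3 - <<'E'
from h import *
for i in range(4): read_camera("wrist")
c,W=wrist("w5.png",(509,-98),95,5,40)
plan(509.5,-98,30,1.8)
E
```

```text
time_s: 10.42
ee_pos: [509.4, -96.5, 209.9]
orientation: [[0.999, 0.035, -0.003], [0.035, -0.999, 0.001], [-0.002, -0.001, -1.0]]
force: [0.5, 0.1, 0.4]
finger_gap: 79.9
[243, 105, 30, 139, 3293] ctr [507.3 -96.7] size [158.  34.] ang 1.6 z95 25.1
t 10.68 pos [510.1 -96.3 211.4] yaw 2.1 gap 80.1 F [-0.1 -0.5  0.2]
shift mm [ -0.6   1.7 181.4] turn deg [-0.  -0.   0.3]
```

```bash
python3 -m crank '[[[0.07,-0.002,0.001,0.05,0,0,0.4],[0.07,-0.002,0.001,0.1,0,0,0.4],[0.07,-0.002,0.001,0.14,0,0,0.4],[0.07,-0.002,0.001,0.16,0,0,0.4],[0.07,-0.002,0.001,0.17,0,0,0.4],[0.07,-0.002,0.001,0.17,0,0,0.4],[0.07,-0.002,0.001,0.17,0,0,0.4],[0.07,-0.002,0.001,0.17,0,0,0.4]]]' 50
python3 - <<'E'
from h import *
read_camera("wrist");read_camera("wrist")
plan(508,-97,32,1.7)
E
```

```text
time_s: 11.68
ee_pos: [509.0, -98.6, 42.6]
orientation: [[1.0, 0.028, 0.002], [0.028, -1.0, -0.001], [0.002, 0.001, -1.0]]
force: [0.5, -0.9, -0.8]
finger_gap: 69.8
t 11.78 pos [508.7 -98.5  42.2] yaw 1.6 gap 70.0 F [ 1.  -0.1 -0.1]
shift mm [-0.7 -1.5 10.2] turn deg [ 0.  -0.1 -0.1]
```

```bash
python3 -m crank '[[[0.07,0,-0.001,0.01,0,0,0],[0.07,0,-0.001,0.01,0,0,0],[0.07,0,-0.001,0.01,0,0,0],[0.0,0,-0.001,0.01,0,0,0],[0.0,0,-0.001,0.01,0,0,0],[0.0,0,-0.001,0.01,0,0,0],[0.0,0,-0.001,0.01,0,0,0],[0.0,0,-0.001,0.01,0,0,0]]]' 50
python3 -m crank '[[[0.0,0,0,-0.03,0,0,0],[0.0,0,0,-0.08,0,0,0],[0.0,0,0,-0.13,0,0,0],[0.0,0,0,-0.17,0,0,-10],[0.0,0,0,-0.17,0,0,-20],[0.0,0,0,-0.17,0,0,-30],[0.0,0,0,-0.17,0,0,-40],[0.0,0,0,-0.17,0,0,-44.4]]]' 50
python3 - <<'E'
from h import *
for i in range(4):read_camera("wrist")
plan(520,169.3,202,46.1)
E
```

```text
time_s: 12.78
ee_pos: [508.5, -97.5, 31.8]
orientation: [[1.0, 0.028, 0.001], [0.028, -1.0, -0.0], [0.001, 0.0, -1.0]]
force: [-0.5, 0.8, 2.7]
finger_gap: 33.0
time_s: 13.78
ee_pos: [507.4, -97.1, 200.2]
orientation: [[0.693, 0.721, -0.002], [0.721, -0.693, 0.001], [-0.001, -0.002, -1.0]]
force: [0.4, 0.1, -1.9]
finger_gap: 32.6
t 13.97 pos [507.7 -97.2 200.6] yaw 45.9 gap 32.4 F [-0.3  0.  -1.6]
shift mm [ 200.  -176.5   -1.3] turn deg [-0.1  0.  -0.2]
```

```bash
python3 -m crank '[[[0.0,0.2,-0.176,0,0,0,-0.2],[0.0,0.2,-0.176,0,0,0,-0.2],[0.0,0.2,-0.176,0,0,0,-0.2],[0.0,0.2,-0.176,0,0,0,-0.2],[0.0,0.2,-0.176,0,0,0,-0.2],[0.0,0.2,-0.176,0.05,0,0,-0.2],[0.0,0.2,-0.176,0.1,0,0,-0.2],[0.0,0.2,-0.176,0.13,0,0,-0.2]]]' 50
python3 - <<'E'
from h import *
for i in range(8): read_camera("wrist")
c,W=wrist("w6.png",(506,182),10,500,501)
pockets(W,c["pixels"].astype(int))
plan(520,169.3,35,46.1)
E
```

```text
time_s: 14.98
ee_pos: [518.8, 167.7, 68.2]
orientation: [[0.693, 0.721, -0.004], [0.721, -0.693, -0.001], [-0.004, -0.002, -1.0]]
force: [-0.5, 0.3, -0.9]
finger_gap: 32.7
[72, 0, 304, 36, 8965] ctr [593.1 273.3] size [ 20. 187.] ang 46.2 z -0.7
[219, 87, 71, 141, 2323] ctr [545.9 197.3] size [96. 48.] ang 46.4 z 2.3
[341, 105, 48, 169, 987] ctr [583.8 127. ] size [122.  22.] ang 45.9 z 2.4
[61, 111, 105, 157, 2220] ctr [462.9 243.7] size [114.  67.] ang 46.8 z 2.3
[404, 120, 35, 165, 2438] ctr [611.   86.4] size [125.  16.] ang 46.7 z -0.6
[16, 146, 31, 125, 1082] ctr [402.5 283.5] size [95. 10.] ang 46.0 z -0.6
[224, 279, 3, 40, 66] ctr [454.2 135.2] size [35.  2.] ang 45.8 z 2.4
t 15.43 pos [521.8 169.   73.3] yaw 46.2 gap 33.0 F [-0.2 -0.4 -1.5]
shift mm [-1.1 -1.6 38.3] turn deg [ 0.1 -0.2  0.1]
```

View pics/w6.png

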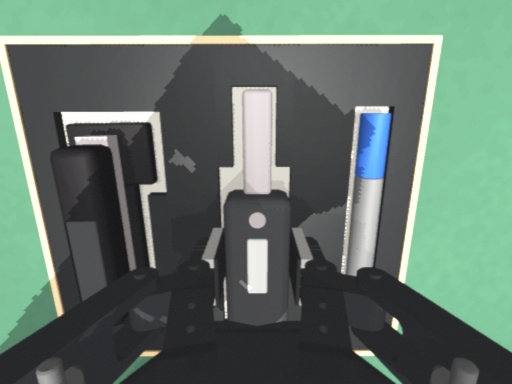

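The knife at (257,200) lines up with its cut-out, nose over the narrow end. It needs small corrections of -1 and -2 mm, then lowering.

```bash
python3 -m crank '[[[0.0,-0.001,-0.002,0.012,0,0,0],[0.0,-0.001,-0.002,0.022,0,0,0],[0.0,-0.001,-0.002,0.03,0,0,0],[0.0,-0.001,-0.002,0.034,0,0,0],[0.0,-0.001,-0.002,0.036,0,0,0],[0.0,-0.001,-0.002,0.036,0,0,0],[0.0,-0.001,-0.002,0.036,0,0,0],[0.0,-0.001,-0.002,0.036,0,0,0]]]' 50
python3 - <<'E'
from h import *
read_camera("wrist");read_camera("wrist");plan(519.5,169.3,35,46.1)
E
```

```text
time_s: 16.42
ee_pos: [518.6, 169.5, 35.7]
orientation: [[0.692, 0.722, 0.001], [0.722, -0.692, 0.0], [0.001, 0.0, -1.0]]
force: [0.6, 0.1, 0.1]
finger_gap: 32.6
t 16.52 pos [518.5 169.5  35.6] yaw 46.2 gap 32.5 F [ 0.1 -0.3 -0.9]
shift mm [0.6 0.9 0.6] turn deg [ 0.  -0.   0.1]
```

```bash
python3 -m crank '[[[0.055,0,0,0,0,0,0],[0.055,0,0,0,0,0,0],[0.055,0,0,0,0,0,0],[0.055,0,0,-0.03,0,0,0],[0.055,0,0,-0.08,0,0,0],[0.055,0,0,-0.14,0,0,0],[0.055,0,0,-0.2,0,0,0],[0.055,0,0,-0.2,0,0,0]]]' 50
python3 -m crank '[[[0.055,-0.06,0,0,0,0,0],[0.055,-0.06,0,0,0,0,0],[0.055,-0.06,0,0,0,0,0],[0.055,-0.06,0,0,0,0,0]]]'
python3 - <<'E'
from h import *
c,W=wrist("w7.png",(490,200),120,13,70)
pockets(W,c["pixels"].astype(int))
P=W.reshape(-1,3)
for n,x,y in(("knife",519,169),("stapler",453,233)):
    for o in(-50,-40,0,20):
        q=P[np.hypot(P[:,0]-x-.692*o,P[:,1]-y-.722*o)<6];print(n,o,np.round(np.nanmedian(q[:,2]),1))
for k in("scene","side"):
    d=read_camera(k);V=cloud(d);m=((V[...,2]>13)&(V[...,2]<80)&(np.hypot(V[...,0]-525,V[...,1]+220)<110)).astype(np.uint8)
    q=V[m>0]
    if len(q)>50:print(k,"long",cv2.minAreaRect(q[:,:2].astype(np.float32)))
plan(500,100,240,46)
E
```

```text
time_s: 17.52
ee_pos: [521.5, 170.2, 242.8]
orientation: [[0.692, 0.722, 0.013], [0.722, -0.692, 0.003], [0.011, 0.007, -1.0]]
force: [0.6, 0.2, -0.4]
finger_gap: 55.3
time_s: 18.02
ee_pos: [477.4, 126.6, 235.4]
orientation: [[0.692, 0.722, 0.0], [0.722, -0.692, 0.0], [0.0, 0.0, -1.0]]
force: [-0.7, -0.3, 1.2]
finger_gap: 55.0
[242, 46, 30, 144, 3324] ctr [517.7 170. ] size [159.  34.] ang 46.4 z95 28.2
[154, 64, 39, 113, 3001] ctr [448.8 237.2] size [122.  37.] ang 47.3 z95 53.9
[313, 72, 14, 90, 717] ctr [572.9 121.7] size [100.  12.] ang 46.3 z95 20.8
[158, 0, 167, 11, 1712] ctr [590.8 270.8] size [ 11. 183.] ang 46.3 z -0.7
[237, 41, 42, 150, 1875] ctr [518.7 169.3] size [174.  48.] ang 46.4 z 2.4
[308, 52, 23, 130, 491] ctr [572.9 117.4] size [150.  25.] ang 46.3 z 2.4
[148, 55, 60, 125, 1207] ctr [452.4 232.5] size [144.  67.] ang 46.6 z 2.3
[346, 55, 21, 123, 1300] ctr [608.   85.7] size [143.  19.] ang 46.3 z -0.7
[330, 58, 5, 62, 99] ctr [606.  134.9] size [67.  1.] ang 46.2 z 3.3
[118, 67, 19, 104, 800] ctr [402.3 280.4] size [121.  14.] ang 46.3 z -0.6
[176, 213, 136, 22, 1731] ctr [412.8  85.3] size [ 31. 180.] ang 46.7 z -0.6
knife -50 298.6
knife -40 26.4
knife 0 28.2
knife 20 26.7
stapler -50 51.9
stapler -40 52.3
stapler 0 53.3
stapler 20 52.3
scene long ((526.073486328125, -217.27919006347656), (173.68820190429688, 33.395477294921875), 17.728513717651367)
side long ((518.54248046875, -222.04859924316406), (167.12071228027344, 30.87685203552246), 18.837610244750977)
t 18.18 pos [477.3 126.6 235.4] yaw 46.2 gap 54.6 F [-0.2 -0.2  0.1]
shift mm [-3.5 34.8 -4.6] turn deg [-0.  -0.   0.2]
```

View pics/w7.png

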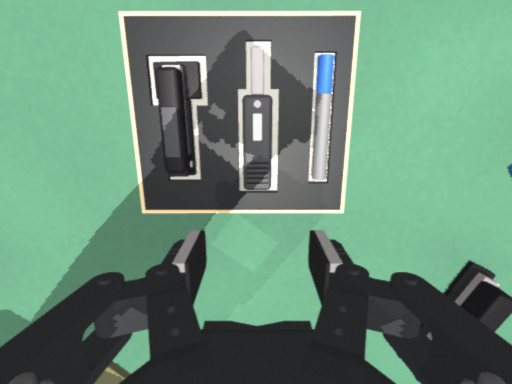

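The knife lies at (257,115) and the stapler at (175,115), each inside its outline with pale margins. The marker at (323,115) is still in its own cut-out, and the gripper is clear.

```bash
python3 -c "
from rig import workorder; print(workorder.close_job())"
```

```text
the job is handed in; nothing more can be done
None
```

The short stapler and the utility knife are both in their own cut-outs in the tray, and I handed the job in at about 18 s of the 61 s allowed; no verdict was given.

What the last checks showed:
- **Knife:** its centre measured about 1 mm from the cut-out's middle, and its long axis matched (both 46.4°). Its top was at 26–28 mm, against 27 mm expected when seated.
- **Stapler:** right after release its body measured within about 1 mm of the cut-out's middle, with its long axis matching to 0.2°. In the last check its top was at 52–53 mm, against 53 mm when seated.
- **Long stapler:** it measured within about 5 mm of its start in both fixed cameras. It was never touched.
- **Marker:** it is still in its cut-out; I judged this from the picture and did not measure how far it moved.
- **Robot:** the gripper was open and about 200 mm above the tray at hand-in, touching nothing.

Two readings disagreed:
- **Camera offset:** the fixed cameras differed by up to 5 mm, so for the final placing I relied mainly on the wrist camera.
- **Stapler outline:** in the last picture its outline centred 6 mm to the side. I put this down to only one side of the foot being in view, since the picture shows it inside its outline.

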